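# Close a filter cassette holder with its turnbuckle tie

### The job

Close up the filter cassette holder. Take off the carton that was left on top of it and stand it upright on the bare bench, then lay the turnbuckle tie into the forks of the two end plates, its cross pins outside the plates. Turn the tie's sleeve until both ends are drawn in, the tie is taut and both end plates are tight against the cassettes with no gap left, without knocking over the bottle or the jar.

Things in the scene. Friction and masses are not known exactly. Their poses are not given: they have to be found in the camera images.
- holder: Filter cassette holder, fixed: metal base 224 x 100 x 18 mm with a steel manifold and two white cassettes (together 124 mm long, 64 to 68 mm wide; side ports reach 54 mm out at z 52 mm) between two sliding end plates. Origin: centre of its underside, on the bench; x axis = clamping axis, pointing roughly away from the robot (yaw -0.40 to 0.10), z up.
- cassette_top (a point): Middle of the flat top of manifold and cassettes, 82 mm above the bench, where the carton starts. Axes as the holder's. The tie belongs straight above it, its axis 135 mm above the bench, along the holder's x.
- plate_near (a joint): Gap in m between cassettes and the end plate at the holder's -x end (nearer the robot): 0 closed, 2 to 4 mm at the start, 6 mm at most. The plate slides with about 6 N of friction and stays. It is 12 mm thick, 96 mm wide, narrowing above z 88 mm to a lug 56 mm wide, top at z 151 mm, with a fork: a slot 12 mm wide, open on top (26 mm flare in the top 10 mm), floor at z 125.5 mm.
- plate_far (a joint): The same gap for the like end plate at the holder's +x end.
- plate_near_fork (a point): Where a cross pin of the tie belongs on the near plate: on the slot's middle line, 4 mm outside the plate's outer face, 135 mm above the bench. It moves with the plate; with both plates closed the two fork points are 156 mm apart. x axis: outward from the holder.
- plate_far_fork (a point): The same on the far plate.
- tie: Steel turnbuckle tie, loose, about 0.36 kg. Origin: middle of the round knurled sleeve, its grip (24 mm diameter, 46 mm long). x axis along the tie to the long collar. Hexagonal collars, 28 mm across flats, end the sleeve: 14 mm long at -x, 24 mm at +x. Starts on the bench on the robot's left, on the collars' flats, origin 14 mm up, yaw -0.25 to 0.25 (long collar away from the robot).
- long_collar (a point): Middle of the long hexagonal collar, 35 mm from the tie's origin. Its end has a left-hand thread, the other a right-hand one: with the blades held in the forks, turning the sleeve clockwise as seen from outside this end (negative rotation about the tie's x) draws both ends in at once; the other way lets both out. The tie fits the forks either way round.
- rod_short (a joint): Turn (rad) of the rod at the short-collar end in the sleeve: 0 at the start, growing as it is drawn in, 12 mm a turn. Both plates are closed after about 3.7 rad. It takes about 0.06 N m and never runs back. When all is tight the sleeve stops, and a light grip of about 12 N slips on it harmlessly. Swing the hand about the tie's axis to turn it, up to 40 degrees either side of straight down.
- rod_long (a joint): The same for the rod at the long-collar end.
- rod_short_pin (a point): Centre of the cross pin (8 mm diameter, 36 mm long, level at the start) at the short-collar (-x) end, 85 mm from the tie's origin at the start. It goes through an upright flat blade, 8 mm thick, 18 mm high, from 63 to 91 mm from the origin, that drops into a fork's slot, rests on its floor and is kept from turning by it. A 10 mm threaded rod joins blade and sleeve.
- rod_long_pin (a point): The same at the long-collar (+x) end of the tie: pin centre 85 mm from the origin, so the pins are 170 mm apart at the start.
- carton: Light printed carton, 51 mm (x) x 76 mm (y) x 45 mm high, loose; origin at the centre of its underside. It starts on the holder's flat top (underside at z 82 mm), long side along the holder's x within 0.2 rad, where it blocks the tie. Free bench for it: on the robot's right, about x 0.40 to 0.44, y -0.34 to -0.39.
- amber_bottle: Bystander: brown bottle, 60 mm diameter, 122 mm tall, at the back right; origin at the centre of its underside.
- jar: Bystander: reagent jar, 64 mm diameter, 113 mm tall, at the back right; origin at the centre of its underside.

How it is judged:
By the outcome, as a careful person would: the job done as asked, in the order asked, and still so for the second after the job is handed in, with the robot touching nothing.
It also fails if it takes over 72 s, if anything falls off the work surface, if the arm or the gripper's body presses on something with over 40 N, if the wrist force passes 120 N, or if a joint passes its speed limit or range.

### The arm

A 6-joint arm with a two-finger parallel gripper is mounted at the origin on the work surface; the furniture and walls round the work are solid. World frame = base frame: x ahead of the robot, y to its left, z up, the work surface at z = 0. Lengths are in m, angles in degrees, forces in N, time in s.
With the tool pointing down it reaches from about 0.375 to 0.9 m from the base axis. Payload 3.1 kg.
Tool frame: the origin (TCP) lies midway between the tips of the shut fingers; the grasp point (between the pads) lies 19 mm behind it; z points along the fingers, y is the line along which they close (so a half turn about z gives the same grasp; the last joint's range is limited). The gripper opens to 87 mm and grips with 3 to 60 N. Pads are 19 mm wide; open, the fingers measure 117 mm over their backs; the gripper's body (75 mm by 190 mm) begins 51 mm behind the grasp point.
Start: joints at [-78.065, 30.224, 82.088, -0, 67.689, -10.227], TCP at [0.236, -0.579, 0.223] pointing down, gripper open.
Joint ranges: [-176.69, 176.69], [-43.24, 126.21], [12.49, 139.97], [-82, 262], [0, 151.66], [-163.58, 163.58]. Speed limits (degrees/s): [159.86, 159.86, 180, 180, 180, 180].

### API

Orientations are given as a 3x3 rotation matrix whose columns are the frame's x, y, z axes.
In Python, from rig import bot, capture gives the robot as it stands.
- The arm moves only by the tool tcp_steps, called after "Emit:" in YAML: its name, and indented under it one key for each argument. Schema: {"type":"object","properties":{"ticks":{"type":"array","items":{"type":"array","items":{"type":"array","items":{"type":"number"},"minItems":7,"maxItems":7},"minItems":1,"maxItems":20},"minItems":1,"maxItems":1},"only":{"type":"string"},"quiet":{"type":"boolean"},"lines":{"type":"string"}},"required":["ticks"],"additionalProperties":false}. ticks is a list that holds a single list of rows (three levels of brackets), with 1 to 20 rows, each of 7 numbers: dx, dy, dz in m, then a rotation vector rx, ry, rz in degrees, then the opening from 0.0 (shut) to 1.0 (fully open); each row is the pose to reach, as a shift and turn from the pose commanded when the call began, along the tool's axes at that moment; what a row does not reach only later rows make up. A row lasts 1/10 s, in which the tool goes at most 0.05 m and 8.59 degrees, less where a joint would pass 70% of its speed; a pose out of reach is approached as far as the arm can. The fingers move at their own pace and stop on an object; the grip force is fixed at half the most. Time passes only in rows, so rows that do not move let the fingers close. The tool returns the time, the measured TCP pose, the force, the opening and the grip force at its end. only (a regular expression) keeps the lines of the reply that match it, lines (a string "A,B") keeps lines A to B, and quiet returns only ok. Input that does not fit is refused with a message, and nothing moves.
- bot.read_state(): the state, without advancing time (a new reading comes with each control period).
- capture(name): name is "scene" or "top"; returns a dict with "color" (420x560x3 uint8, red, green, blue), "K" (3x3 intrinsics, pixels), "view" (4x4, takes a point from world to camera coordinates). Camera axes: x right, y up, looking along -z (the intrinsics and any distortion apply to the point x, -y, -z); pixel columns grow to the right and rows downward; lengths in m; the calibration is good to about 2 mm. A picture is of the moment at which its call begins. There is no depth.
- bot.hand_in(): hands the job in; it is judged then, once.
The state is a dict: "time_s": time; "joint_positions": joint angles; "qvel": joint speeds; "tau": joint torques, N m; "position": TCP position; "tcp_rot": TCP orientation; "force": force on the tool from outside, world axes, zero at the start; "moment": the same for the moment, N m; "opening": opening from 0.0 (shut) to 1.0 (fully open); "grasp_force": force on a finger pad.
Only numpy, scipy, OpenCV 4.12 (cv2) and the standard library are available. Lean on these libraries where they do the work, as an engineer would, in place of code of your own. Each camera call takes 0.05 s, during which the arm holds its last target. There are 200 camera calls.

## Working session

There is one attempt and no reset: what is moved stays moved. The work goes in short steps, Python scripts to look and compute and a tool call to move; the robot and the scene stay as the last step left them, time stands still between calls to the robot, and variables do not carry over. Pictures are saved under pics/ and viewed, at most 10 in all, crops included, and the job is handed in when it is done.

```bash
mkdir -p pics; ls; python3 - <<'E'
from rig import bot,capture
import cv2,numpy as np
for n in("scene","top"):
    c=capture(n);np.savez(f"pics/{n}0.npz",**{k:c[k] for k in("color","K","view")})
    cv2.imwrite(f"pics/{n}0.png",cv2.cvtColor(c["color"],cv2.COLOR_RGB2BGR))
    print(n,{k:(v if k!="color" else 0) for k,v in c.items()})
print(bot.read_state())
E
```

```text
pics
scene {'color': 0, 'K': array([[484.50291368,   0.        , 270.68171621],
       [  0.        , 484.50291368, 206.11796175],
       [  0.        ,   0.        ,   1.        ]]), 'view': array([[-0.86978874, -0.49325435, -0.01294982,  0.39414342],
       [ 0.36038422, -0.65297858,  0.66613977, -0.27633397],
       [-0.33703229,  0.57473396,  0.7457145 , -1.5048048 ],
       [ 0.        ,  0.        ,  0.        ,  1.        ]])}
top {'color': 0, 'K': array([[455.69263002,   0.        , 271.49246416],
       [  0.        , 455.69263002, 207.60636619],
       [  0.        ,   0.        ,   1.        ]]), 'view': array([[ 0.00558523, -0.99956022,  0.02912342, -0.0660191 ],
       [ 0.9897847 ,  0.00967499,  0.14224149, -0.48465767],
       [-0.1424607 ,  0.02803146,  0.98940345, -1.31895919],
       [ 0.        ,  0.        ,  0.        ,  1.        ]])}
{'time_s': 0.1, 'joint_positions': array([-7.80648218e+01,  3.02769777e+01,  8.21490024e+01, -1.75213874e-03,
        6.76901778e+01, -1.02279071e+01]), 'qvel': array([ 0.0720848 , -0.11433677, -0.15009549, -0.0017534 , -0.04798354,
        0.00506168]), 'tau': array([-3.43265920e-04, -4.40985417e+01, -1.77151501e+01,  6.33437256e-02,
        5.34102239e-02, -4.86260478e-05]), 'position': array([ 0.23565042, -0.57815268,  0.22163394]), 'tcp_rot': array([[ 9.26109513e-01,  3.77254517e-01, -4.46943119e-04],
       [ 3.77254635e-01, -9.26107461e-01,  1.97765946e-03],
       [ 3.32163607e-04, -2.00014060e-03, -9.99997945e-01]]), 'force': array([ 0.11091877, -0.08864093,  0.26110246]), 'moment': array([-0.02895833,  0.02637089,  0.01149836]), 'grasp_force': 0.0, 'opening': 1.0033049498199085}
```

View pics/scene0.png

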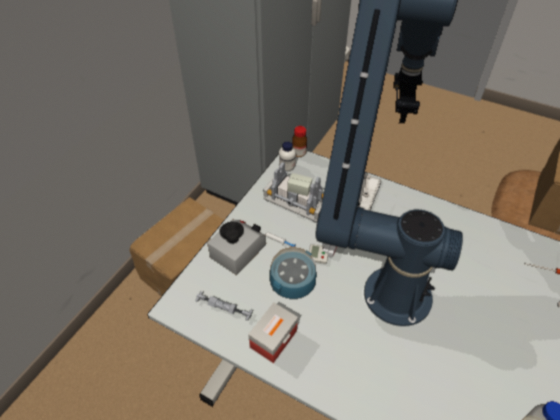

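View pics/top0.png

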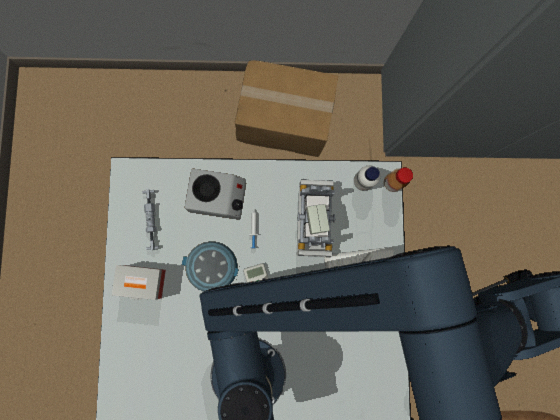

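The scene view shows the tie at about (223,306) and the holder at (297,190). The top view shows the tie at (152,220), the holder at (316,217), the carton on it at (318,219), and the jar and bottle at (369,177) and (401,178). I'll enlarge these areas.

```bash
cat > h.py <<'E'
import numpy as np,cv2
from rig import bot,capture
def grab(n,name):
    c=capture(n);np.savez(f"pics/{name}.npz",color=c["color"],K=c["K"],view=c["view"]);return c
def load(name): return dict(np.load(f"pics/{name}.npz"))
def ray(c,px,z):
    "pixels -> world points on plane z"
    px=np.atleast_2d(px).astype(float);V=c["view"];R=V[:3,:3];o=-R.T@V[:3,3]
    d=np.c_[px,np.ones(len(px))]@np.linalg.inv(c["K"]).T
    d=(d*[1,-1,-1])@R
    return o+d*((z-o[2])/d[:,2])[:,None]
def proj(c,P):
    P=np.atleast_2d(P);q=(P@c["view"][:3,:3].T+c["view"][:3,3])*[1,-1,-1];q=q@c["K"].T
    return q[:,:2]/q[:,2:]
def crop(c,x,y,w,h,s): return cv2.resize(cv2.cvtColor(c["color"],cv2.COLOR_RGB2BGR)[y:y+h,x:x+w],None,fx=s,fy=s,interpolation=cv2.INTER_CUBIC)
E
python3 - <<'E'
from h import *
c=load("top0")
a=crop(c,288,170,60,95,6.2);b=crop(c,122,170,60,95,6.2)
cv2.imwrite("pics/c1.png",np.hstack([a,b]));print(a.shape)
for u in [(316.5,182),(316.5,254)]: print(ray(c,u,.151))
print(ray(c,[(299,217),(334,217)],.15),ray(c,[(152,190),(153,249)],.014))
E
```

```text
(589, 372, 3)
[[ 0.54080401 -0.18230945  0.151     ]]
[[ 0.34386495 -0.180633    0.151     ]]
[[ 0.44363928 -0.13393265  0.15      ]
 [ 0.44451415 -0.22940187  0.15      ]] [[0.53835126 0.29767652 0.014     ]
 [0.36108328 0.2871777  0.014     ]]
```

View pics/c1.png

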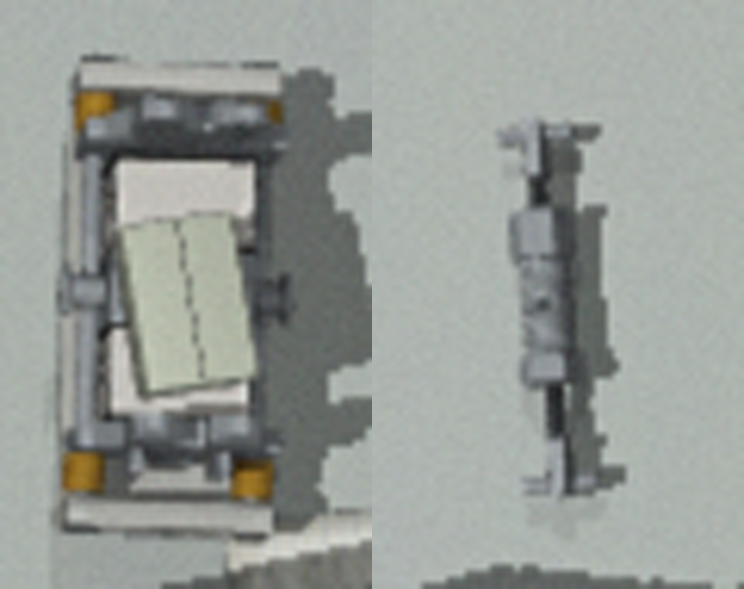

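The crop shows the holder's long axis nearly along the image's vertical. The carton's top corners are at about (120,228), (232,213), (258,375) and (148,392). The tie runs from (533,130) to (560,490), with its long collar at the far end. Next I measure the carton with a colour mask and the other items from picked points.

```bash
python3 - <<'E'
from h import *
c=load("top0")
U=lambda p:(np.array(p,float)+.5)/6.2-.5+[288,170]
T=lambda p:(np.array(p,float)-[372,0]+.5)/6.2-.5+[122,170]
im=c["color"].astype(int)
m=((im[...,1]-im[...,2]>12)&(im[...,1]>=im[...,0]-2)&(im.sum(2)>400)).astype(np.uint8)
m[:190]=0;m[245:]=0;m[:,:300]=0;m[:,340:]=0
m=cv2.morphologyEx(m,cv2.MORPH_OPEN,np.ones((3,3)));m=cv2.morphologyEx(m,cv2.MORPH_CLOSE,np.ones((5,5)))
n,l,st,ce=cv2.connectedComponentsWithStats(m);print(st,ce)
k=np.argmax(st[1:,4])+1
P=ray(c,np.argwhere(l==k)[:,::-1],.127)[:,:2]
r=cv2.minAreaRect((P*1000).astype(np.float32));print("rect",r)
q=ray(c,U([(120,228),(232,213),(258,375),(148,392)]),.127);print("carton hand",q,q.mean(0),np.linalg.norm(np.diff(q,axis=0),axis=1),np.degrees(np.arctan2(*(q[0]-q[3])[[1,0]])))
b=ray(c,U([(78,63),(282,68),(272,530),(63,530)]),.018);print("base",b,b.mean(0),np.linalg.norm(np.diff(b,axis=0),axis=1))
k=ray(c,U([(117,160),(253,163),(247,412),(108,412)]),.082);print("cass",k,k.mean(0),np.linalg.norm(np.diff(k,axis=0),axis=1))
t=ray(c,T([(533,130),(560,485)]),.014);print("tie pins",t,t.mean(0),np.linalg.norm(t[0]-t[1]))
s=ray(c,T([(533,235),(545,370),(543,302)]),.026);print("collars",s)
print("jar top",ray(c,(372,173),.113),"bottle",ray(c,(404,176),.122))
E
```

```text
[[     0      0    560    420 234739]
 [   308    205     21     28    461]] [[279.42447995 209.48274467]
 [317.95444685 218.28633406]]
rect ((443.6199035644531, -188.61712646484375), (73.09992980957031, 49.07326126098633), 9.092829704284668)
carton hand [[ 0.47646643 -0.15816636  0.127     ]
 [ 0.48376819 -0.20860735  0.127     ]
 [ 0.410915   -0.21941269  0.127     ]
 [ 0.40292733 -0.17023626  0.127     ]] [ 0.44351924 -0.18910566  0.127     ] [0.05096674 0.07365015 0.04982092] 9.32079621157866
base [[ 0.57423149 -0.1496227   0.018     ]
 [ 0.57289195 -0.25018847  0.018     ]
 [ 0.34662372 -0.24225911  0.018     ]
 [ 0.34594712 -0.14164335  0.018     ]] [ 0.45992357 -0.19592841  0.018     ] [0.10057469 0.22640713 0.10061804]
cass [[ 0.51510218 -0.16176448  0.082     ]
 [ 0.51435571 -0.22534127  0.082     ]
 [ 0.39806049 -0.22114343  0.082     ]
 [ 0.39755128 -0.15698638  0.082     ]] [ 0.45626742 -0.19130889  0.082     ] [0.06358117 0.11637095 0.06415907]
tie pins [[0.53652807 0.31091772 0.014     ]
 [0.36458274 0.29055035 0.014     ]] [0.45055541 0.30073403 0.014     ] 0.17314741383434276
collars [[0.48330252 0.30571562 0.026     ]
 [0.41847562 0.29719223 0.026     ]
 [0.45103849 0.29955446 0.026     ]]
jar top [[ 0.57647026 -0.3461646   0.113     ]] bottle [[ 0.56685923 -0.43494974  0.122     ]]
```

The carton is centred at (0.4436, -0.189), yaw 9.2°, and its size checks out at 74 x 50 mm. The holder is at about (0.459, -0.194), yaw -2°. The tie is at (0.451, 0.300), yaw about 7°.

```bash
cat >> h.py <<'E'
from scipy.spatial.transform import Rotation as Ro
def delta(p,yaw,pose=None):
    "shift/turn in tool axes to reach TCP p with tool pointing down and tool x at yaw (or +180)"
    s=bot.read_state();R=np.array(s["tcp_rot"]);a=np.radians(yaw)
    G=np.array([[np.cos(a),np.sin(a),0],[np.sin(a),-np.cos(a),0],[0,0,-1.]])
    best=min((Ro.from_matrix(R.T@G@np.diag([k,k,1])).as_rotvec(degrees=True) for k in(1,-1)),key=np.linalg.norm)
    print("t",round(s["time_s"],2),"d",np.round(R.T@(np.array(p)-s["position"]),4),"rot",np.round(best,2))
E
```

Emit:
tcp_steps:
  ticks:
    - [[0.05,-0.04,0,0,0,2,1],[0.1,-0.083,0,0,0,4,1],[0.15,-0.125,0.01,0,0,6,1],[0.2,-0.166,0.02,0,0,8,1],[0.24,-0.2,0.03,0,0,10,1],[0.28,-0.233,0.03,0,0,11,1],[0.31,-0.258,0.03,0,0,12,1],[0.3393,-0.2819,0.03,0,0,13,1],[0.3393,-0.2819,0.03,0,0,13,1],[0.3393,-0.2819,0.03,0,0,13,1],[0.3393,-0.2819,0.03,0,0,13,1],[0.3393,-0.2819,0.03,0,0,13,1]]

```text
time_s: 1.3
position: [0.4435, -0.1906, 0.1925]
tcp_rot: [[0.987, 0.159, -0.0], [0.159, -0.987, -0.0], [-0.0, 0.0, -1.0]]
force: [0.2, 0.0, 1.5]
opening: 1.001
grasp_force: 0.0
```

```bash
python3 -c "
from h import *
delta([.4436,-.189,.096],9.2)"
```

```text
t 1.3 d [ 0.0004 -0.0016  0.0965] rot [ 0.03  0.01 -0.08]
```

Emit:
tcp_steps:
  ticks:
    - [[0,-0.001,0.04,0,0,0,1],[0,-0.001,0.075,0,0,0,1],[0,-0.001,0.0965,0,0,0,1],[0,-0.001,0.0965,0,0,0,0.8],[0,-0.001,0.0965,0,0,0,0.5],[0,-0.001,0.0965,0,0,0,0.3],[0,-0.001,0.0965,0,0,0,0.3],[0,-0.001,0.0965,0,0,0,0.3],[0,-0.001,0.0965,0,0,0,0.3]]

```text
time_s: 2.2
position: [0.4441, -0.1892, 0.0969]
tcp_rot: [[0.987, 0.16, 0.002], [0.16, -0.987, -0.002], [0.001, 0.002, -1.0]]
force: [-1.1, -0.4, 4.1]
opening: 0.576
grasp_force: 30.0
```

Emit:
tcp_steps:
  ticks:
    - [[0,0,-0.03,0,0,0,0.3],[0,0,-0.07,0,0,0,0.3],[-0.005,0.01,-0.1,0,0,0,0.3],[-0.02,0.05,-0.1,0,0,0,0.3],[-0.035,0.095,-0.1,0,0,0,0.3],[-0.05,0.14,-0.09,0,0,0,0.3],[-0.06,0.17,-0.06,0,0,0,0.3],[-0.0633,0.178,-0.02,0,0,0,0.3],[-0.0633,0.178,0.02,0,0,0,0.3],[-0.0633,0.178,0.05,0,0,0,0.3],[-0.0633,0.178,0.068,0,0,0,0.3],[-0.0633,0.178,0.076,0,0,0,0.3],[-0.0633,0.178,0.08,0,0,0,0.3],[-0.0633,0.178,0.08,0,0,0,0.3]]

```text
time_s: 3.6
position: [0.4096, -0.3747, 0.0163]
tcp_rot: [[0.987, 0.159, 0.0], [0.159, -0.987, -0.0], [0.0, 0.001, -1.0]]
force: [0.9, -0.6, -0.3]
opening: 0.573
grasp_force: 30.0
```

Emit:
tcp_steps:
  ticks:
    - [[0,0,0.001,0,0,0,0.3],[0,0,0.0015,0,0,0,0.3],[0,0,0.0015,0,0,0,0.7],[0,0,0.0015,0,0,0,0.9],[0,0,0.0015,0,0,0,0.9],[0,0,-0.02,0,0,0,0.9],[0,0,-0.06,0,0,0,0.9],[0,0,-0.11,0,0,0,1],[0,0,-0.16,0,0,0,1],[0,0,-0.21,0,0,0,1],[0,0,-0.24,0,0,0,1]]

```text
time_s: 4.7
position: [0.4102, -0.3756, 0.2605]
tcp_rot: [[0.987, 0.159, 0.004], [0.159, -0.987, -0.005], [0.003, 0.006, -1.0]]
force: [0.6, -0.4, -0.4]
opening: 0.997
grasp_force: 0.0
```

```bash
python3 - <<'E'
from h import *
delta([.451,.3005,.1],7)
c=grab("top","t1");cv2.imwrite("pics/t1.png",crop(c,285,150,130,130,4.6))
E
```

```text
t 4.7 d [ 0.1475 -0.6619  0.1572] rot [ 0.33 -0.18  2.17]
```

View pics/t1.png

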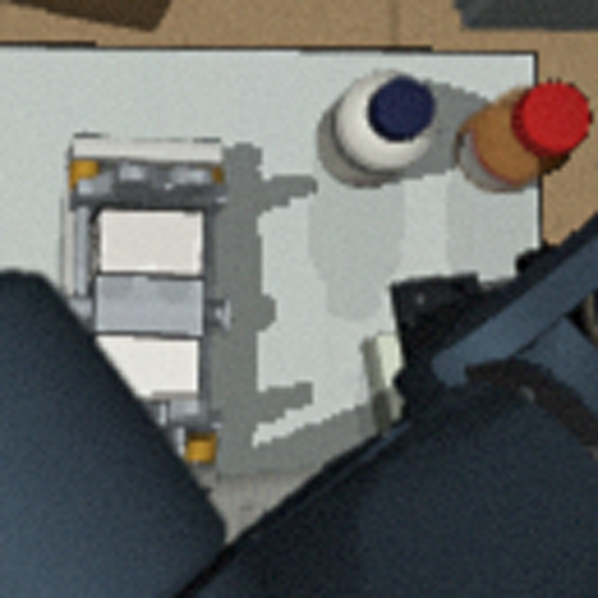

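The carton stands upright on the bench at crop (385,375). The jar at (380,125) and the bottle at (515,130) are untouched. The holder's manifold and cassettes are now clear. I move over the tie and check how much room the hotplate beside it leaves.

Emit:
tcp_steps:
  ticks:
    - [[0.01,-0.04,0,0,0,0.2,1],[0.021,-0.09,0,0,0,0.4,1],[0.032,-0.14,0,0,0,0.6,1],[0.043,-0.19,0,0,0,0.8,1],[0.054,-0.24,0,0,0,1,1],[0.065,-0.29,0,0,0,1,1],[0.076,-0.34,0,0,0,1,1],[0.087,-0.39,0,0,0,1.2,1],[0.098,-0.44,0,0,0,1.4,1],[0.109,-0.49,0,0,0,1.6,1],[0.12,-0.54,0,0,0,2,1],[0.131,-0.59,0,0,0,2,1],[0.14,-0.63,0.02,0,0,2.2,1],[0.1465,-0.6619,0.05,0,0,2.2,1],[0.1465,-0.6619,0.08,0,0,2.2,1],[0.1465,-0.6619,0.08,0,0,2.2,1],[0.1465,-0.6619,0.08,0,0,2.2,1]]

```text
time_s: 6.45
position: [0.4481, 0.3018, 0.1758]
tcp_rot: [[0.993, 0.121, -0.002], [0.121, -0.993, -0.001], [-0.002, 0.001, -1.0]]
force: [0.0, -0.0, -0.1]
opening: 1.001
grasp_force: 0.0
```

```bash
python3 - <<'E'
from h import *
delta([.450,.3005,.1],7)
a=crop(load("top0"),125,160,125,70,6);b=crop(load("scene0"),180,210,125,115,3)
b=cv2.copyMakeBorder(b,0,0,0,750-375,cv2.BORDER_CONSTANT)[:180+165]
c=grab("top","t2");d=crop(c,285,170,60,100,3.4);b[:340,400:604]=d
cv2.imwrite("pics/c2.png",np.vstack([a[:250],b]))
E
```

```text
t 6.45 d [0.0019 0.0015 0.0758] rot [ 0.04  0.11 -0.03]
```

View pics/c2.png

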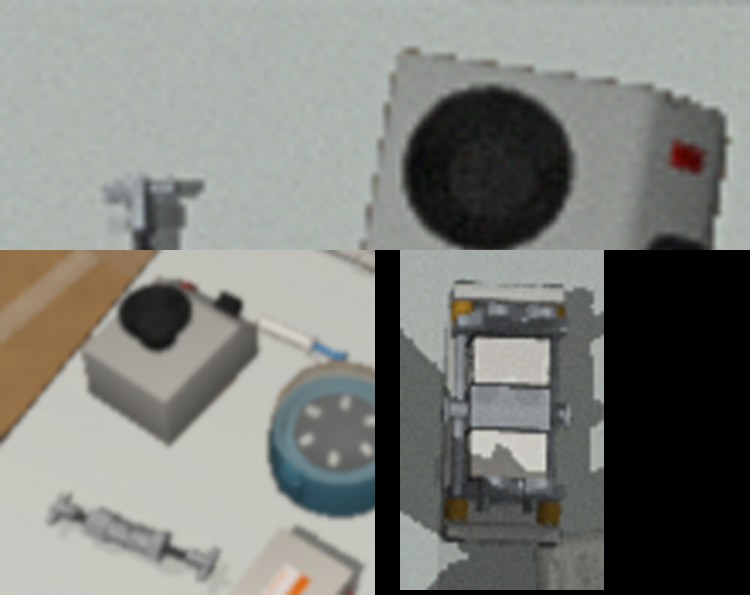

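The hotplate's nearest corner is at scene px about (235.7, 273.7) at its base and (235.7, 261) at its top. The holder, bottom right of the picture, is fully visible with the carton gone.

```bash
python3 - <<'E'
from h import *
c=load("scene0")
b=ray(c,(235.5,274),0)[0];print(b)
for h in (.03,.04,.05,.06,.07): print(h,ray(c,(235.5,261.3),h)[0])
t=load("top0")
for h in (.04,.05,.06): print(h,ray(t,[(186,210),(191,168.5)],h))
c=load("t2");U=lambda p:(np.array(p,float)-[400,250]+.5)/3.4-.5+[285,170]
k=ray(c,U([(472,338),(550,340),(546,472)]),.082);print(k)
E
```

```text
[0.48239466 0.17876607 0.        ]
0.03 [0.49600249 0.15350218 0.03      ]
0.04 [0.4916261  0.15916293 0.04      ]
0.05 [0.48724971 0.16482369 0.05      ]
0.06 [0.48287332 0.17048445 0.06      ]
0.07 [0.47849693 0.1761452  0.07      ]
0.04 [[0.47493748 0.18960338 0.04      ]
 [0.60006769 0.17877801 0.04      ]]
0.05 [[0.47356934 0.1880019  0.05      ]
 [0.59776284 0.17725757 0.05      ]]
0.06 [[0.47220121 0.18640043 0.06      ]
 [0.59545799 0.17573714 0.06      ]]
[[ 0.5146662  -0.15994409  0.082     ]
 [ 0.51364401 -0.22642849  0.082     ]
 [ 0.40118428 -0.22166485  0.082     ]]
```

Emit:
tcp_steps:
  ticks:
    - [[0.0019,0.0015,0.05,0,0,0,1],[0.0019,0.0015,0.1,0,0,0,1],[0.0019,0.0015,0.14,0,0,0,1],[0.0019,0.0015,0.16,0,0,0,1],[0.0019,0.0015,0.167,0,0,0,1],[0.0019,0.0015,0.167,0,0,0,1],[0.0019,0.0015,0.167,0,0,0,1]]

```text
time_s: 7.2
position: [0.4525, 0.3012, 0.0109]
tcp_rot: [[0.993, 0.12, 0.004], [0.12, -0.993, 0.001], [0.004, -0.001, -1.0]]
force: [-0.1, -0.5, -0.2]
opening: 1.003
grasp_force: 0.0
```

```bash
python3 -c "
from h import *
delta([.450,.3005,.004],7)"
```

```text
t 7.2 d [-0.0026  0.0004  0.0069] rot [-0.06 -0.22 -0.08]
```

Emit:
tcp_steps:
  ticks:
    - [[-0.001,0,0.004,0,0,0,1],[-0.001,0,0.0065,0,0,0,1],[-0.001,0,0.0065,0,0,0,0.6],[-0.001,0,0.0065,0,0,0,0.3],[-0.001,0,0.0065,0,0,0,0.1],[-0.001,0,0.0065,0,0,0,0.1],[-0.001,0,0.0065,0,0,0,0.1],[-0.001,0,0.0065,0,0,0,0.1],[-0.001,0,0.0065,0,0,0,0.1],[-0.001,0,0.0065,0,0,0,0.1]]

```text
time_s: 8.2
position: [0.4497, 0.3008, 0.0025]
tcp_rot: [[0.993, 0.121, -0.0], [0.121, -0.993, -0.0], [-0.0, 0.0, -1.0]]
force: [0.2, 0.9, -0.6]
opening: 0.353
grasp_force: 0.0
```

```bash
python3 -c "
from h import *
s=bot.read_state();print(s['position'],s['force'],s['moment'])"
```

```text
[0.4496915  0.30084847 0.00253782] [ 0.18149152  0.8780933  -0.55373094] [ 0.00033328 -0.01099449 -0.03362406]
```

Emit:
tcp_steps:
  ticks:
    - [[0,0,0,0,0,0,0.1],[0,0,0,0,0,0,0.1],[0,0,0,0,0,0,0.1],[0,0,0,0,0,0,0.1],[0,0,-0.03,0,0,0,0.1],[0,0,-0.07,0,0,0,0.1],[0,0,-0.12,0,0,0,0.1],[0,0,-0.17,0,0,0,0.1],[0,0,-0.22,0,0,0,0.1],[0,0,-0.24,0,0,0,0.1],[0,0,-0.24,0,0,0,0.1],[0,0,-0.24,0,0,0,0.1]]

```text
time_s: 9.4
position: [0.4483, 0.3007, 0.2412]
tcp_rot: [[0.993, 0.121, -0.003], [0.121, -0.993, -0.001], [-0.003, 0.0, -1.0]]
force: [-0.0, 0.5, -4.1]
opening: 0.267
grasp_force: 30.0
```

```bash
python3 - <<'E'
from h import *
delta([.458,-.1925,.25],-2)
s=bot.read_state();print(s['position'])
c=grab("top","t3");d=grab("scene","s3")
P=proj(c,[s['position']])[0];Q=proj(d,[s['position']])[0];print(P,Q)
x,y=(P-[35,50]).astype(int);x2,y2=(Q-[60,50]).astype(int);print(x,y,x2,y2)
a=crop(c,x,y,70,100,5);b=crop(d,x2,y2,85,100,5)
cv2.imwrite("pics/c3.png",np.hstack([a,b]))
E
```

```text
t 9.4 d [-0.0503  0.4907 -0.0085] rot [0.02 0.15 8.97]
[0.44834032 0.30066015 0.24122888]
[128.24509266 209.08115519] [215.94047225 262.02952401]
93 159 155 212
```

View pics/c3.png

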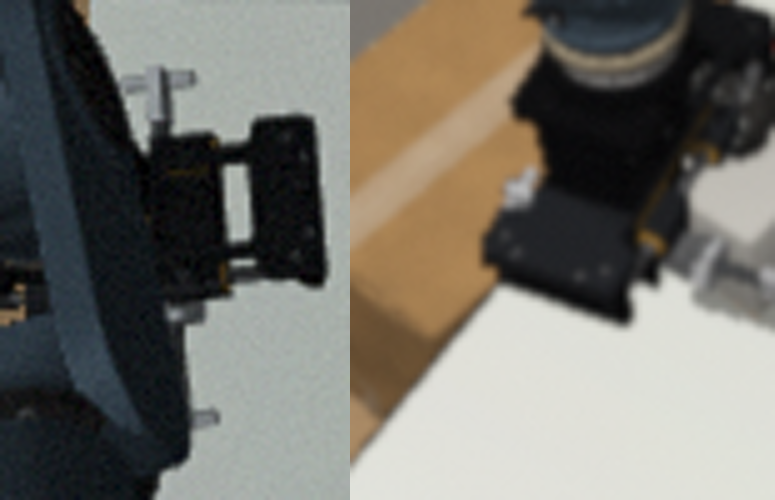

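The top crop (left) shows the far pin from (125,85) to (195,75), and the near pin's right tip at (217,417). I compute the tie's offset from the tool at axis height, about 0.252.

```bash
python3 - <<'E'
from h import *
c=load("t3");U=lambda p:(np.array(p,float)+.5)/5-.5+[93,159]
s=bot.read_state();R=np.array(s['tcp_rot']);p=s['position']
q=ray(c,U([(125,85),(195,75),(217,417)]),p[2]+.0115);print((q-p)@R,np.linalg.norm(q[1]-q[2]),np.linalg.norm(q[0]-q[1]))
# holder fit by masks: white cassettes (t2)
c=load("t2");U=lambda p:(np.array(p,float)-[400,250]+.5)/3.4-.5+[285,170]
im=c["color"].astype(int)
cv2.imwrite("pics/h.png",crop(c,290,172,56,92,8.5)[:600]);
cv2.imwrite("pics/h2.png",np.hstack([crop(c,290,172,56,48,8),crop(load("t2"),290,215,43,48,8)]))
E
```

```text
[[ 0.08599276 -0.01772982 -0.01202634]
 [ 0.08729369  0.01705505 -0.01199094]
 [-0.0844015   0.01524998 -0.01098647]] 0.17170761806170826 0.034809209140167996
```

View pics/h2.png

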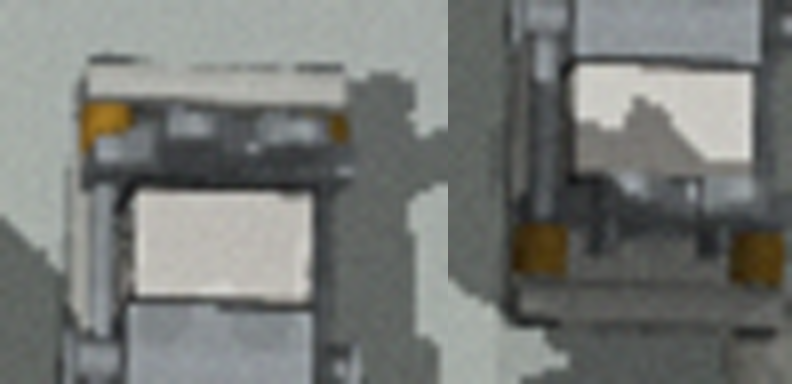

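The crop shows the far lug's prongs at (165–218) and (258–325), row 125, with the slot's middle near 240. The near prongs are at (612–650) and (702–755), row 185, with the middle near 677. I compute the slot points and compare them with a cassette-edge fit.

```bash
python3 - <<'E'
from h import *
c=load("t2")
A=lambda p:(np.array(p,float)+.5)/8-.5+[290,172]
B=lambda p:(np.array(p,float)-[448,0]+.5)/8-.5+[290,215]
far=ray(c,A([(238,122),(245,122)]),.151);near=ray(c,B([(676,186),(680,186)]),.151);print("slots",far,near)
g=cv2.GaussianBlur(c["color"],(3,3),0).astype(float).mean(2)
L=[];Rr=[]
def edge(row,a,b,sgn):
    d=np.diff(g[row,a:b])*sgn;k=int(np.argmax(d));
    o=0
    if 0<k<len(d)-1: o=.5*(d[k-1]-d[k+1])/(d[k-1]-2*d[k]+d[k+1])
    return a+k+.5+o
for r in list(range(198,208))+list(range(225,233)):
    e=ray(c,[(edge(r,302,311,1),r),(edge(r,325,333,-1),r)],.082)
    print(r,np.round(e[:,:2].ravel(),4),"w",round(e[0,1]-e[1,1],4),"mid",round(e[:,1].mean(),4))
# base corners (gold screws) 
im=c["color"].astype(int);m=((im[...,0]-im[...,2]>50)).astype(np.uint8);m[:180]=0;m[250:]=0;m[:,:295]=0;m[:,340:]=0
n,l,st,ce=cv2.connectedComponentsWithStats(m);print(st[1:],ray(c,ce[1:],.04) if n>1 else 0)
E
```

```text
slots [[ 0.5274451  -0.18993562  0.151     ]
 [ 0.52747193 -0.19234439  0.151     ]] [[ 0.38740064 -0.18523445  0.151     ]
 [ 0.38741123 -0.1865886   0.151     ]]
198 [ 0.5074 -0.161   0.5081 -0.2255] w 0.0645 mid -0.1933
199 [ 0.5045 -0.1613  0.5052 -0.2255] w 0.0642 mid -0.1934
200 [ 0.5016 -0.1615  0.5023 -0.2255] w 0.064 mid -0.1935
201 [ 0.4987 -0.1615  0.4993 -0.2255] w 0.064 mid -0.1935
202 [ 0.4958 -0.1615  0.4964 -0.2255] w 0.064 mid -0.1935
203 [ 0.4929 -0.1614  0.4935 -0.2253] w 0.0639 mid -0.1934
204 [ 0.4899 -0.1614  0.4906 -0.2251] w 0.0636 mid -0.1932
205 [ 0.487  -0.1612  0.4877 -0.2247] w 0.0635 mid -0.193
206 [ 0.4841 -0.1609  0.4847 -0.2246] w 0.0637 mid -0.1928
207 [ 0.4812 -0.1614  0.4818 -0.2247] w 0.0634 mid -0.193
225 [ 0.4292 -0.158   0.4297 -0.2218] w 0.0638 mid -0.1899
226 [ 0.4263 -0.158   0.4268 -0.2218] w 0.0639 mid -0.1899
227 [ 0.4234 -0.1579  0.424  -0.2218] w 0.0638 mid -0.1899
228 [ 0.4205 -0.1581  0.4211 -0.2217] w 0.0636 mid -0.1899
229 [ 0.4177 -0.1583  0.4182 -0.2216] w 0.0632 mid -0.19
230 [ 0.4148 -0.1586  0.4153 -0.2215] w 0.0629 mid -0.1901
231 [ 0.412  -0.1588  0.4125 -0.2215] w 0.0627 mid -0.1902
232 [ 0.4091 -0.1587  0.4096 -0.2215] w 0.0628 mid -0.1901
[[300 185   6   6  25]
 [332 187   1   2   2]
 [301 244   3   5  15]
 [328 245   4   5  16]] [[ 0.54811217 -0.15374539  0.04      ]
 [ 0.54709744 -0.24303731  0.04      ]
 [ 0.37162542 -0.15232739  0.04      ]
 [ 0.37020047 -0.23329446  0.04      ]]
```

The cassette midline passes through (0.4575, -0.1917) at yaw -2.6°. The slot picks give a mid of (0.4575, -0.1885), yaw -2°, and plate tops 140 mm apart, which is plausible. I aim for (0.4575, -0.190), yaw -2.3°, and hover above the forks to verify.

Emit:
tcp_steps:
  ticks:
    - [[-0.003,0.03,0,0,0,0.5,0.1],[-0.008,0.075,0,0,0,1.5,0.1],[-0.013,0.125,0,0,0,2.5,0.1],[-0.018,0.175,0,0,0,3.5,0.1],[-0.023,0.225,0,0,0,4.5,0.1],[-0.028,0.275,0,0,0,5.5,0.1],[-0.034,0.325,0,0,0,6.5,0.1],[-0.039,0.375,0,0,0,7.5,0.1],[-0.044,0.425,0,0,0,8.5,0.1],[-0.048,0.46,0,0,0,9,0.1],[-0.0505,0.48,0,0,0,9.25,0.1],[-0.0507,0.4883,0.03,0,0,9.25,0.1],[-0.0507,0.4883,0.06,0,0,9.25,0.1],[-0.0507,0.4883,0.06,0,0,9.25,0.1],[-0.0507,0.4883,0.06,0,0,9.25,0.1],[-0.0507,0.4883,0.06,0,0,9.25,0.1]]

```text
time_s: 11.1
position: [0.4592, -0.1901, 0.1831]
tcp_rot: [[0.999, -0.039, 0.001], [-0.039, -0.999, -0.001], [0.001, 0.001, -1.0]]
force: [0.5, 0.1, -3.6]
opening: 0.266
grasp_force: 30.0
```

```bash
python3 - <<'E'
from h import *
delta([.457,-.190,.165],-2.3)
c=grab("top","t4");d=grab("scene","s4")
a=crop(c,285,165,75,100,5.5);b=crop(d,250,135,75,100,5.5)[:550]
cv2.imwrite("pics/c4.png",np.hstack([a,b])[:, :800]);print(a.shape)
E
```

```text
t 11.1 d [-0.0022 -0.      0.0181] rot [ 0.03 -0.06  0.04]
(550, 412, 3)
```

View pics/c4.png

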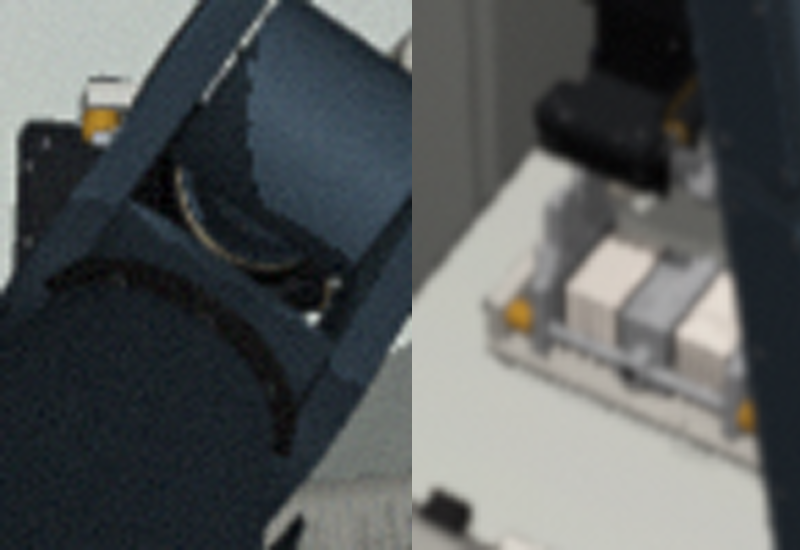

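The arm hides the forks here. In the scene crop, the far cassette's top corners are at (567,283) and (610,236), and its inner corner is at (617,312). I cross-check those against the top view.

```bash
python3 - <<'E'
from h import *
c=load("s4");U=lambda p:(np.array(p,float)-[412,0]+.5)/5.5-.5+[250,135]
q=ray(c,U([(567,283),(610,236),(617,312),(660,258)]),.082);print(q,np.linalg.norm(q[0]-q[1]))
delta([.457,-.190,.140],-2.3)
E
```

```text
[[ 0.51581541 -0.16343874  0.082     ]
 [ 0.5119383  -0.21433386  0.082     ]
 [ 0.47553661 -0.15631911  0.082     ]
 [ 0.47399867 -0.21219047  0.082     ]] 0.05104257394723984
t 11.2 d [-0.0025 -0.0002  0.0437] rot [ 0.08 -0.13  0.05]
```

Emit:
tcp_steps:
  ticks:
    - [[-0.0015,0,0.01,0,0,0,0.1],[-0.0015,0,0.02,0,0,0,0.1],[-0.0015,0,0.028,0,0,0,0.1],[-0.0015,0,0.034,0,0,0,0.1],[-0.0015,0,0.038,0,0,0,0.1],[-0.0015,0,0.038,0,0,0,0.1]]

```text
time_s: 11.8
position: [0.4567, -0.1897, 0.1438]
tcp_rot: [[0.999, -0.04, -0.001], [-0.04, -0.999, 0.001], [-0.001, -0.001, -1.0]]
force: [0.6, 0.4, -3.7]
opening: 0.274
grasp_force: 30.0
```

```bash
python3 -c "
from h import *
s=bot.read_state();print(s['position'],s['force'],s['moment'])"
```

```text
[ 0.45672073 -0.1897243   0.14377822] [ 0.60493948  0.36205024 -3.66550176] [0.08962958 0.04185652 0.05184742]
```

No contact so far. The blade bottoms are at about z 0.146, inside the flares. I carry on down in small steps.

Emit:
tcp_steps:
  ticks:
    - [[0,0,0.003,0,0,0,0.1],[0,0,0.006,0,0,0,0.1],[0,0,0.008,0,0,0,0.1],[0,0,0.008,0,0,0,0.1]]

```text
time_s: 12.2
position: [0.4579, -0.1911, 0.1369]
tcp_rot: [[0.999, -0.04, 0.002], [-0.04, -0.999, -0.002], [0.002, 0.002, -1.0]]
force: [-0.5, -4.1, -2.1]
opening: 0.266
grasp_force: 30.0
```

```bash
python3 -c "
from h import *
s=bot.read_state();print(s['position'],s['force'],s['moment'])"
```

```text
[ 0.45785163 -0.19110226  0.13694322] [-0.52877196 -4.06484934 -2.10872803] [-0.52637964  0.18681594 -0.00340682]
```

Emit:
tcp_steps:
  ticks:
    - [[0,0.001,0,0,0,0,0.1],[0,0.0018,0,0,0,0,0.1],[0,0.002,0.002,0,0,0,0.1],[0,0.002,0.004,0,0,0,0.1],[0,0.002,0.004,0,0,0,0.1]]

```text
time_s: 12.7
position: [0.4567, -0.1919, 0.1321]
tcp_rot: [[0.999, -0.039, -0.001], [-0.039, -0.999, 0.0], [-0.001, -0.0, -1.0]]
force: [-0.0, -2.2, -3.7]
opening: 0.265
grasp_force: 30.0
```

```bash
python3 -c "
from h import *
s=bot.read_state();print(s['position'],s['force'],s['moment'])"
```

```text
[ 0.45670163 -0.19192638  0.13211248] [-0.0406146  -2.22358285 -3.67702883] [-0.35851729  0.12132906  0.14902674]
```

Emit:
tcp_steps:
  ticks:
    - [[0,0.001,0.002,0,0,0,0.1],[0,0.0012,0.004,0,0,0,0.1],[0,0.0012,0.006,0,0,0,0.1],[0,0.0012,0.007,0,0,0,0.1],[0,0.0012,0.007,0,0,0,0.1]]

```text
time_s: 13.2
position: [0.4567, -0.1928, 0.1252]
tcp_rot: [[0.999, -0.04, -0.001], [-0.04, -0.999, 0.001], [-0.001, -0.001, -1.0]]
force: [0.8, 0.3, -3.3]
opening: 0.27
grasp_force: 30.0
```

```bash
python3 -c "
from h import *
s=bot.read_state();print(s['position'],s['force'],s['moment'])"
```

```text
[ 0.45671367 -0.19275332  0.12523504] [ 0.79651167  0.29816047 -3.25552298] [-0.00277966 -0.01382276  0.00036308]
```

The tie hangs freely in both slots: weight only, no side force. I set it down, release, and lower so the grasp point is on the axis.

Emit:
tcp_steps:
  ticks:
    - [[0,0,0.0015,0,0,0,0.1],[0,0,0.0015,0,0,0,0.1],[0,0,0.0015,0,0,0,0.35],[0,0,0.0015,0,0,0,0.45],[0,0,0.004,0,0,0,0.5],[0,0,0.008,0,0,0,0.5],[0,0,0.008,0,0,0,0.5]]

```text
time_s: 13.9
position: [0.4566, -0.193, 0.1171]
tcp_rot: [[0.999, -0.04, -0.001], [-0.04, -0.999, 0.0], [-0.001, -0.0, -1.0]]
force: [0.1, 0.1, -0.8]
opening: 0.49
grasp_force: 0.0
```

```bash
python3 -c "
from h import *
s=bot.read_state();print(s['position'],s['force'],s['moment'],s['tau'])
delta([.457,-.1928,.116],-2.3)
c=grab('top','t5');d=grab('scene','s5')
cv2.imwrite('pics/c5.png',np.hstack([crop(d,250,135,95,85,6)]))
"
```

```text
[ 0.45663245 -0.19296292  0.1171373 ] [ 0.06460026  0.13787101 -0.80387611] [ 0.04050409 -0.01872822 -0.03324491] [-2.38651782e-02 -3.67252386e+01 -1.07474810e+01  5.12577302e-02
 -1.01028427e-01  8.00677808e-04]
t 13.9 d [ 0.0004 -0.0002  0.0011] rot [-0.03  0.04  0.01]
```

View pics/c5.png

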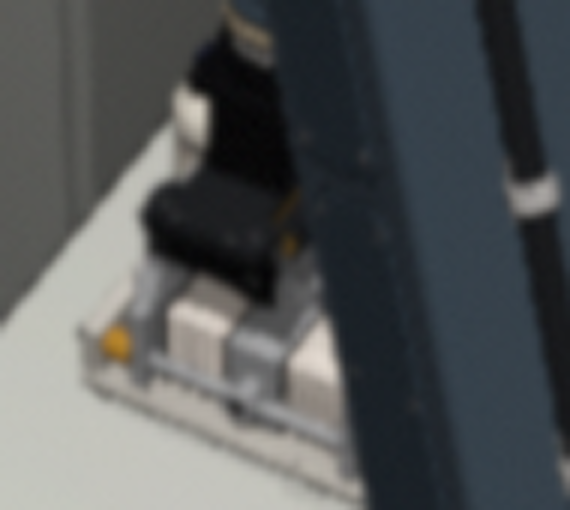

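The far end of the tie sits in its fork and the holder is undisturbed. The near end is hidden by the arm. Tightening is a negative turn about the tool's x, so I swing to +38° open and then grip.

Emit:
tcp_steps:
  ticks:
    - [[0,-0.0026,0.0007,8,0,0,0.5],[0,-0.0052,0.0002,16,0,0,0.5],[0,-0.0077,-0.0007,24,0,0,0.5],[0,-0.0101,-0.002,32,0,0,0.5],[0,-0.0117,-0.0031,38,0,0,0.5],[0,-0.0117,-0.0031,38,0,0,0.5],[0,-0.0117,-0.0031,38,0,0,0.4],[0,-0.0117,-0.0031,38,0,0,0.2],[0,-0.0117,-0.0031,38,0,0,0.15],[0,-0.0117,-0.0031,38,0,0,0.15],[0,-0.0117,-0.0031,38,0,0,0.15],[0,-0.0117,-0.0031,38,0,0,0.15]]

```text
time_s: 15.2
position: [0.4576, -0.1813, 0.1208]
tcp_rot: [[0.999, -0.031, 0.025], [-0.04, -0.788, 0.615], [0.0, -0.615, -0.788]]
force: [0.4, -1.4, -1.8]
opening: 0.265
grasp_force: 30.0
```

```bash
python3 -c "
from h import *
s=bot.read_state();R=np.array(s['tcp_rot']);print(s['position']-.019*R[:,2],s['force'],s['moment'])"
```

```text
[ 0.45711446 -0.19298214  0.13575988] [ 0.42956258 -1.39308386 -1.76415656] [-0.58520303 -0.03633351 -0.00429247]
```

Gripped, with the pivot on the axis (z 0.1358). First tightening stroke:

Emit:
tcp_steps:
  ticks:
    - [[0,0.0026,-0.0002,-8,0,0,0.15],[0,0.0052,-0.0007,-16,0,0,0.15],[0,0.0077,-0.0016,-24,0,0,0.15],[0,0.0101,-0.0029,-32,0,0,0.15],[0,0.0122,-0.0044,-40,0,0,0.15],[0,0.0141,-0.0063,-48,0,0,0.15],[0,0.0158,-0.0084,-56,0,0,0.15],[0,0.0171,-0.0107,-64,0,0,0.15],[0,0.0181,-0.0131,-72,0,0,0.15],[0,0.0184,-0.0144,-76,0,0,0.15],[0,0.0184,-0.0144,-76,0,0,0.15]]

```text
time_s: 16.3
position: [0.4562, -0.2043, 0.1214]
tcp_rot: [[0.999, -0.03, -0.025], [-0.039, -0.784, -0.619], [-0.001, 0.62, -0.785]]
force: [-4.0, -6.3, -4.8]
opening: 0.267
grasp_force: 30.0
```

```bash
python3 -c "
from h import *
s=bot.read_state();R=np.array(s['tcp_rot']);print(s['position']-.019*R[:,2],s['force'],s['moment'])"
```

```text
[ 0.45666349 -0.19257286  0.13630586] [-3.99615663 -6.33568363 -4.75091293] [ 0.29301533  0.47547545 -0.34286521]
```

Emit:
tcp_steps:
  ticks:
    - [[0,0,0,0,0,0,0.4],[0,0,0,0,0,0,0.5],[0,0,0,0,0,0,0.5],[0,-0.0026,-0.0002,8,0,0,0.5],[0,-0.0052,-0.0007,16,0,0,0.5],[0,-0.0077,-0.0016,24,0,0,0.5],[0,-0.0101,-0.0029,32,0,0,0.5],[0,-0.0122,-0.0044,40,0,0,0.5],[0,-0.0141,-0.0063,48,0,0,0.5],[0,-0.0158,-0.0084,56,0,0,0.5],[0,-0.0171,-0.0107,64,0,0,0.5],[0,-0.0181,-0.0131,72,0,0,0.5],[0,-0.0184,-0.0144,76,0,0,0.5],[0,-0.0184,-0.0144,76,0,0,0.3],[0,-0.0184,-0.0144,76,0,0,0.15],[0,-0.0184,-0.0144,76,0,0,0.15],[0,-0.0184,-0.0144,76,0,0,0.15],[0,-0.0184,-0.0144,76,0,0,0.15],[0,-0.0184,-0.0144,76,0,0,0.15]]

```text
time_s: 18.2
position: [0.4574, -0.1813, 0.1208]
tcp_rot: [[0.999, -0.03, 0.024], [-0.038, -0.789, 0.613], [0.0, -0.614, -0.79]]
force: [-2.1, -2.7, -3.5]
opening: 0.266
grasp_force: 30.0
```

```bash
python3 -c "
from h import *
s=bot.read_state();R=np.array(s['tcp_rot']);print(s['position']-.019*R[:,2],s['force'],s['moment'])"
```

```text
[ 0.45690147 -0.19296055  0.13577345] [-2.1015581  -2.66058544 -3.51576306] [-1.01572504  0.24215123  0.1267943 ]
```

Emit:
tcp_steps:
  ticks:
    - [[0,0.0026,-0.0002,-8,0,0,0.15],[0,0.0052,-0.0007,-16,0,0,0.15],[0,0.0077,-0.0016,-24,0,0,0.15],[0,0.0101,-0.0029,-32,0,0,0.15],[0,0.0122,-0.0044,-40,0,0,0.15],[0,0.0141,-0.0063,-48,0,0,0.15],[0,0.0158,-0.0084,-56,0,0,0.15],[0,0.0171,-0.0107,-64,0,0,0.15],[0,0.0181,-0.0131,-72,0,0,0.15],[0,0.0184,-0.0144,-76,0,0,0.15],[0,0.0184,-0.0144,-76,0,0,0.15]]

```text
time_s: 19.3
position: [0.4566, -0.2045, 0.1219]
tcp_rot: [[0.999, -0.031, -0.024], [-0.039, -0.783, -0.62], [0.0, 0.621, -0.784]]
force: [-3.1, -9.5, -4.8]
opening: 0.269
grasp_force: 30.0
```

```bash
python3 -c "
from h import *
s=bot.read_state();R=np.array(s['tcp_rot']);print(s['position']-.019*R[:,2],s['force'],s['moment'])"
```

```text
[ 0.45709195 -0.19274974  0.13682115] [-3.14558228 -9.54111308 -4.83446333] [-0.09876415  0.37099029 -0.26827932]
```

Emit:
tcp_steps:
  ticks:
    - [[0,0,0,0,0,0,0.4],[0,0,0,0,0,0,0.5],[0,0,0,0,0,0,0.5],[0,-0.0026,-0.0002,8,0,0,0.5],[0,-0.0052,-0.0007,16,0,0,0.5],[0,-0.0077,-0.0016,24,0,0,0.5],[0,-0.0101,-0.0029,32,0,0,0.5],[0,-0.0122,-0.0044,40,0,0,0.5],[0,-0.0141,-0.0063,48,0,0,0.5],[0,-0.0158,-0.0084,56,0,0,0.5],[0,-0.0171,-0.0107,64,0,0,0.5],[0,-0.0181,-0.0131,72,0,0,0.5],[0,-0.0184,-0.0144,76,0,0,0.5],[0,-0.0184,-0.0144,76,0,0,0.3],[0,-0.0184,-0.0144,76,0,0,0.15],[0,-0.0184,-0.0144,76,0,0,0.15],[0,-0.0184,-0.0144,76,0,0,0.15],[0,-0.0184,-0.0144,76,0,0,0.15],[0,-0.0184,-0.0144,76,0,0,0.15]]

```text
time_s: 21.2
position: [0.4571, -0.1815, 0.1205]
tcp_rot: [[0.999, -0.03, 0.023], [-0.038, -0.789, 0.613], [-0.0, -0.613, -0.79]]
force: [-2.9, -2.9, -6.3]
opening: 0.268
grasp_force: 30.0
```

```bash
python3 -c "
from h import *
s=bot.read_state();R=np.array(s['tcp_rot']);print(s['position']-.019*R[:,2],s['force'],s['moment'])"
```

```text
[ 0.45662345 -0.19309624  0.13552064] [-2.87654927 -2.92647085 -6.29355239] [-1.46215565  0.37876365  0.24253008]
```

Emit:
tcp_steps:
  ticks:
    - [[0,0.0026,-0.0002,-8,0,0,0.15],[0,0.0052,-0.0007,-16,0,0,0.15],[0,0.0077,-0.0016,-24,0,0,0.15],[0,0.0101,-0.0029,-32,0,0,0.15],[0,0.0122,-0.0044,-40,0,0,0.15],[0,0.0141,-0.0063,-48,0,0,0.15],[0,0.0141,-0.0063,-48,0,0,0.15]]

```text
time_s: 21.9
position: [0.4569, -0.196, 0.1181]
tcp_rot: [[0.999, -0.033, -0.007], [-0.034, -0.983, -0.179], [-0.001, 0.18, -0.984]]
force: [-3.7, -11.2, -1.5]
opening: 0.268
grasp_force: 30.0
```

```bash
python3 -c "
from h import *
s=bot.read_state();R=np.array(s['tcp_rot']);print(s['position']-.019*R[:,2],s['force'],s['moment'])"
```

```text
[ 0.45700802 -0.19254193  0.13683099] [ -3.73802892 -11.2202144   -1.45185418] [-1.61955862  0.51263714 -0.20155953]
```

Emit:
tcp_steps:
  ticks:
    - [[0,0.0013,-0.0001,-4,0,0,0.15],[0,0.0026,-0.0002,-8,0,0,0.15],[0,0.0039,-0.0004,-12,0,0,0.15],[0,0.0039,-0.0004,-12,0,0,0.15]]

```text
time_s: 22.3
position: [0.4566, -0.2, 0.1191]
tcp_rot: [[0.999, -0.035, -0.016], [-0.038, -0.925, -0.377], [-0.002, 0.378, -0.926]]
force: [-0.4, -7.3, 0.0]
opening: 0.269
grasp_force: 30.0
```

```bash
python3 -c "
from h import *
s=bot.read_state();R=np.array(s['tcp_rot']);print(s['position']-.019*R[:,2],s['force'],s['moment'],np.degrees(np.arcsin(R[1,2])))"
```

```text
[ 0.45691933 -0.19285043  0.13667403] [-0.44313036 -7.33838116  0.02159764] [-0.78336518  0.05356047 -0.0806472 ] -22.175117812570548
```

Emit:
tcp_steps:
  ticks:
    - [[0,0.0013,-0.0001,-4,0,0,0.15],[0,0.0026,-0.0002,-8,0,0,0.15],[0,0.0039,-0.0004,-12,0,0,0.15],[0,0.0052,-0.0007,-16,0,0,0.15],[0,0.0052,-0.0007,-16,0,0,0.15]]

```text
time_s: 22.8
position: [0.4561, -0.2047, 0.1216]
tcp_rot: [[0.999, -0.03, -0.027], [-0.04, -0.784, -0.619], [-0.002, 0.619, -0.785]]
force: [0.5, -5.3, -0.1]
opening: 0.268
grasp_force: 30.0
```

```bash
python3 -c "
from h import *
s=bot.read_state();R=np.array(s['tcp_rot']);print(s['position']-.019*R[:,2],s['force'],s['moment'],np.degrees(np.arcsin(R[1,2])))"
```

```text
[ 0.45661788 -0.19290341  0.13647886] [ 0.47616361 -5.2855635  -0.07808752] [-0.27976857 -0.18282987  0.03521062] -38.23327952275248
```

Emit:
tcp_steps:
  ticks:
    - [[0,0,0,0,0,0,0.4],[0,0,0,0,0,0,0.5],[0,0,0,0,0,0,0.5],[0,-0.0026,-0.0002,8,0,0,0.5],[0,-0.0052,-0.0007,16,0,0,0.5],[0,-0.0077,-0.0016,24,0,0,0.5],[0,-0.0101,-0.0029,32,0,0,0.5],[0,-0.0122,-0.0044,40,0,0,0.5],[0,-0.0141,-0.0063,48,0,0,0.5],[0,-0.0158,-0.0084,56,0,0,0.5],[0,-0.0171,-0.0107,64,0,0,0.5],[0,-0.0181,-0.0131,72,0,0,0.5],[0,-0.0184,-0.0144,76,0,0,0.5],[0,-0.0184,-0.0144,76,0,0,0.3],[0,-0.0184,-0.0144,76,0,0,0.15],[0,-0.0184,-0.0144,76,0,0,0.15],[0,-0.0184,-0.0144,76,0,0,0.15],[0,-0.0184,-0.0144,76,0,0,0.15],[0,-0.0184,-0.0144,76,0,0,0.15]]

```text
time_s: 24.7
position: [0.4571, -0.1811, 0.1206]
tcp_rot: [[0.999, -0.03, 0.023], [-0.038, -0.789, 0.613], [-0.0, -0.614, -0.789]]
force: [-2.2, -2.4, -6.1]
opening: 0.268
grasp_force: 30.0
```

```bash
python3 -c "
from h import *
s=bot.read_state();R=np.array(s['tcp_rot']);print(s['position']-.019*R[:,2],s['force'],s['moment'])"
```

```text
[ 0.45664073 -0.19271891  0.1355829 ] [-2.2343416  -2.39550327 -6.06329193] [-1.25020535  0.29731842  0.20329963]
```

Emit:
tcp_steps:
  ticks:
    - [[0,0.0013,-0.0001,-4,0,0,0.15],[0,0.0026,-0.0002,-8,0,0,0.15],[0,0.0039,-0.0004,-12,0,0,0.15],[0,0.0039,-0.0004,-12,0,0,0.15]]

```text
time_s: 25.1
position: [0.4568, -0.1846, 0.1188]
tcp_rot: [[0.999, -0.033, 0.016], [-0.037, -0.9, 0.434], [-0.0, -0.434, -0.901]]
force: [-4.1, -4.1, -7.5]
opening: 0.266
grasp_force: 30.0
```

```bash
python3 -c "
from h import *
s=bot.read_state();R=np.array(s['tcp_rot']);print(s['position']-.019*R[:,2],s['force'],s['moment'],np.degrees(np.arcsin(R[1,2])))"
```

```text
[ 0.45644849 -0.19285407  0.13591853] [-4.13935476 -4.10959167 -7.49489473] [-1.43217915  0.45009363  0.20255974] 25.693131400634595
```

Emit:
tcp_steps:
  ticks:
    - [[0,0.0026,-0.0002,-8,0,0,0.15],[0,0.0052,-0.0007,-16,0,0,0.15],[0,0.0077,-0.0016,-24,0,0,0.15],[0,0.0077,-0.0016,-24,0,0,0.15]]

```text
time_s: 25.5
position: [0.4563, -0.1923, 0.1169]
tcp_rot: [[0.999, -0.033, 0.0], [-0.033, -0.999, 0.028], [-0.001, -0.028, -1.0]]
force: [-4.4, -11.3, -8.4]
opening: 0.265
grasp_force: 30.0
```

```bash
python3 -c "
from h import *
s=bot.read_state();R=np.array(s['tcp_rot']);print(s['position']-.019*R[:,2],s['force'],s['moment'],np.degrees(np.arcsin(R[1,2])))"
```

```text
[ 0.45625239 -0.19284841  0.13585448] [ -4.41723703 -11.26012083  -8.40986051] [-1.83408192  0.75078725 -0.1233603 ] 1.5948595078129262
```

Emit:
tcp_steps:
  ticks:
    - [[0,0.0026,-0.0002,-8,0,0,0.15],[0,0.0052,-0.0007,-16,0,0,0.15],[0,0.0077,-0.0016,-24,0,0,0.15],[0,0.0101,-0.0029,-32,0,0,0.15],[0,0.0122,-0.0044,-40,0,0,0.15],[0,0.0122,-0.0044,-40,0,0,0.15]]

```text
time_s: 26.1
position: [0.4557, -0.2049, 0.1211]
tcp_rot: [[0.999, -0.035, -0.028], [-0.045, -0.789, -0.612], [-0.0, 0.613, -0.79]]
force: [-5.9, -13.7, -15.3]
opening: 0.269
grasp_force: 29.9
```

```bash
python3 -c "
from h import *
s=bot.read_state();R=np.array(s['tcp_rot']);print(s['position']-.019*R[:,2],s['force'],s['moment'],np.degrees(np.arcsin(R[1,2])))"
```

```text
[ 0.45627583 -0.19329013  0.13615941] [ -5.88632742 -13.69241028 -15.26262181] [ 0.4874477   0.74994403 -0.57248352] -37.76927353142757
```

The force and torque rose clearly at the end of this stroke, so the tie is probably tight. I release, straighten, lift clear and look.

Emit:
tcp_steps:
  ticks:
    - [[0,0,0,0,0,0,0.4],[0,0,0,0,0,0,0.5],[0,0,0,0,0,0,0.5],[0,-0.0026,-0.0002,8,0,0,0.5],[0,-0.0052,-0.0007,16,0,0,0.5],[0,-0.0077,-0.0016,24,0,0,0.5],[0,-0.0101,-0.0029,32,0,0,0.5],[0,-0.0117,-0.004,38,0,0,0.5],[0,-0.0117,-0.004,38,0,0,0.5]]

```text
time_s: 27.0
position: [0.4572, -0.193, 0.1179]
tcp_rot: [[0.999, -0.042, 0.002], [-0.042, -0.999, 0.013], [0.002, -0.013, -1.0]]
force: [-0.3, -0.6, -0.2]
opening: 0.499
grasp_force: 0.0
```

```bash
python3 -c "
from h import *
s=bot.read_state();print(s['force'],s['moment']);delta([.457,-.193,.25],-2.3)"
```

```text
[-0.33653601 -0.63432458 -0.20946865] [-0.00962518  0.07579584  0.0148524 ]
t 27.0 d [ 1.000e-04 -1.700e-03 -1.321e-01] rot [-0.76 -0.1  -0.12]
```

Emit:
tcp_steps:
  ticks:
    - [[0,0,-0.02,0,0,0,0.6],[0,0,-0.06,0,0,0,0.6],[0,0,-0.11,0,0,0,0.6],[0,0,-0.14,0,0,0,0.6],[0,-0.04,-0.14,0,0,0,0.6],[0,-0.09,-0.14,0,0,0,0.6],[0,-0.14,-0.14,0,0,0,0.6],[0,-0.19,-0.14,0,0,0,0.6],[0,-0.24,-0.14,0,0,0,0.6],[0,-0.29,-0.14,0,0,0,0.6],[0,-0.34,-0.14,0,0,0,0.6],[0,-0.39,-0.14,0,0,0,0.6],[0,-0.43,-0.14,0,0,0,0.6],[0,-0.45,-0.14,0,0,0,0.6],[0,-0.45,-0.14,0,0,0,0.6]]

```text
time_s: 28.5
position: [0.4744, 0.2581, 0.2607]
tcp_rot: [[0.999, -0.038, -0.001], [-0.038, -0.999, 0.01], [-0.002, -0.01, -1.0]]
force: [0.5, -0.9, 0.3]
opening: 0.6
grasp_force: 0.0
```

```bash
python3 - <<'E'
from h import *
s=bot.read_state();print(s['time_s'],s['position'],s['force'],s['moment'])
c=grab("top","t6");d=grab("scene","s6")
a=crop(c,292,168,50,92,6.5)[:598];b=crop(d,255,150,75,75,6.2)
b=cv2.copyMakeBorder(b,0,a.shape[0]-b.shape[0],0,0,cv2.BORDER_CONSTANT)
cv2.imwrite("pics/c6.png",np.hstack([a,b]));print(a.shape,b.shape)
E
```

```text
28.5 [0.47443484 0.2581162  0.26073342] [ 0.51972096 -0.90013801  0.29583681] [-0.01829326  0.05037427  0.0125331 ]
(598, 325, 3) (598, 465, 3)
```

View pics/c6.png

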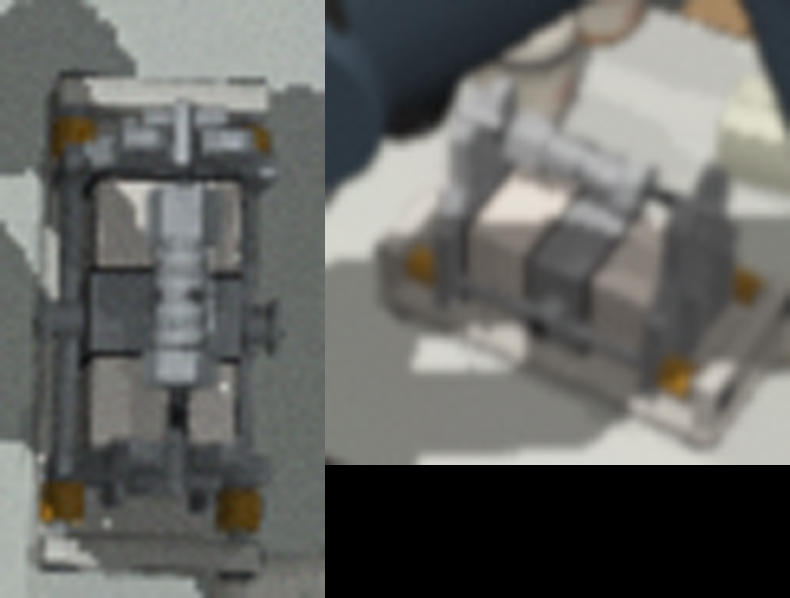

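The tie lies in both forks. The far pin at crop (180,116) is just outside its plate, the near blade is at (178,465), and the jar, bottle and carton are standing. I measure the pin spacing numerically; it should be 156 mm when closed.

```bash
python3 - <<'E'
from h import *
c=load("t6");g=c["color"].astype(float).mean(2)
print("far tops",proj(c,[[.457+.078*1,-.193-.003,.139],[.457-.078,-.193+.003,.139]]))
print("cols 308..330 step"); 
for r in list(range(182,192)): print(r,g[r,310:332].astype(int))
print()
for r in list(range(232,248)): print(r,g[r,308:330].astype(int))
for n in("t2","t6"):
    g=load(n)["color"].astype(float).mean(2)
    print(n,"L",[int(v) for v in g[180:206,306:309].mean(1)],"R",[int(v) for v in g[180:206,328:331].mean(1)])
    print("   near L",[int(v) for v in g[228:250,306:308].mean(1)],"R",[int(v) for v in g[228:250,325:328].mean(1)])
E
```

```text
far tops [[320.89181111 184.96774334]
 [319.26066667 241.24696745]]
cols 308..330 step
182 [179 181 179 180 181 183 178 178 180 178 178 177 179 179 172 179 177 176
 176 172 172 173]
183 [178 181 183 183 183 180 181 179 175 146 150 153 173 178 179 177 179 177
 178 178 177 177]
184 [114 118 121 121 132 133 135 122 128 154 152 102 118 143 144 145 147 168
 173 175 173 171]
185 [ 71  80  83  87 121 132 134 130 124 153 159  93 131 142 141 144 130  95
  97  96 102 111]
186 [ 77 108 112  85 128 145 149 139 128 159 162  95 139 147 141 142 128  78
  68  62  73  84]
187 [ 81 115 115 102 115 108  95  94  98 161 161  87 102 107 107 101  86  70
  69  61  62  64]
188 [ 82 128 135 137 144 141 107  84  87 158 165  81  67 118 128 124 138 130
 130 117  95  69]
189 [ 81 132 142 146 152 146 113  93  85 158 165  86  63 119 134 135 152 154
 154 130 100  73]
190 [ 82 109 107 112 116 112  99  87 104 161 161  79  57 119 134 138 146 157
 157 125 102  80]
191 [ 75  73  71  64  71  75  69  73 109 162 163  86  59  95  88  95  85  84
  87  87  82  77]

232 [123 125 124 122 109 106 110 108 105  84  30  22  45 116 1
[... 1405 characters left out ...]
3, 83, 105, 106, 105, 107, 110, 112, 109, 103, 95]
   near L [197, 195, 130, 111, 116, 117, 114, 116, 80, 37, 48, 52, 54, 53, 48, 59, 67, 73, 68, 82, 81, 81] R [198, 199, 199, 199, 199, 199, 198, 136, 119, 140, 149, 142, 103, 80, 58, 51, 42, 41, 39, 42, 42, 38]
t6 L [161, 177, 178, 162, 87, 62, 66, 75, 79, 105, 118, 121, 120, 89, 42, 39, 76, 86, 87, 89, 88, 88, 93, 93, 98, 95] R [107, 155, 173, 178, 174, 98, 67, 64, 114, 128, 128, 85, 67, 68, 64, 46, 63, 74, 82, 81, 88, 91, 91, 92, 87, 83]
   near L [117, 116, 119, 118, 121, 120, 121, 125, 94, 59, 52, 53, 55, 55, 51, 71, 74, 79, 87, 85, 94, 84] R [130, 122, 122, 121, 122, 125, 124, 120, 93, 81, 79, 67, 59, 60, 60, 46, 39, 43, 42, 42, 46, 55]
```

The pins are 56.5 px apart, about 156.6 mm (56.3 px expected when closed, 61 px at the start), and each plate has moved in by about 1 px. There is time to spare, so one more stroke will make sure it is taut.

Emit:
tcp_steps:
  ticks:
    - [[0,0.04,0,0,0,0,0.6],[0,0.09,0,0,0,0,0.6],[0,0.14,0,0,0,0,0.6],[0,0.19,0,0,0,0,0.6],[0,0.24,0,0,0,0,0.6],[0,0.29,0,0,0,0,0.6],[0,0.34,0,0,0,0,0.6],[0,0.39,0,0,0,0,0.6],[0,0.43,0,0,0,0,0.6],[0,0.45,0,0,0,0,0.6],[0,0.45,0,0,0,0,0.6],[0,0.45,0,0,0,0,0.6]]

```text
time_s: 29.8
position: [0.4553, -0.1946, 0.2564]
tcp_rot: [[0.999, -0.044, -0.002], [-0.044, -0.999, 0.01], [-0.003, -0.01, -1.0]]
force: [0.3, -0.2, 0.4]
opening: 0.597
grasp_force: 0.0
```

```bash
python3 -c "
from h import *
delta([.457,-.193,.1165],-2.3)"
```

```text
t 29.8 d [ 0.002  -0.0003  0.1399] rot [-0.55  0.16 -0.24]
```

Emit:
tcp_steps:
  ticks:
    - [[0.001,0,0.04,0,0,0,0.6],[0.001,0,0.08,-0.5,0,0,0.6],[0.001,0,0.115,-0.5,0,0,0.55],[0.001,0,0.135,-0.5,0,0,0.5],[0.001,0,0.14,-0.5,0,0,0.5],[0.001,0,0.14,-0.5,0,0,0.5],[0.001,-0.0026,0.1398,8,0,0,0.5],[0.001,-0.0052,0.1393,16,0,0,0.5],[0.001,-0.0077,0.1384,24,0,0,0.5],[0.001,-0.0101,0.1371,32,0,0,0.5],[0.001,-0.0117,0.136,38,0,0,0.5],[0.001,-0.0117,0.136,38,0,0,0.5],[0.001,-0.0117,0.136,38,0,0,0.3],[0.001,-0.0117,0.136,38,0,0,0.15],[0.001,-0.0117,0.136,38,0,0,0.15],[0.001,-0.0117,0.136,38,0,0,0.15],[0.001,-0.0117,0.136,38,0,0,0.15],[0.001,-0.0117,0.136,38,0,0,0.15]]

```text
time_s: 31.6
position: [0.4581, -0.1812, 0.1208]
tcp_rot: [[0.999, -0.033, 0.024], [-0.041, -0.782, 0.621], [-0.002, -0.622, -0.783]]
force: [0.3, -1.1, -0.2]
opening: 0.264
grasp_force: 30.0
```

```bash
python3 -c "
from h import *
s=bot.read_state();R=np.array(s['tcp_rot']);print(s['position']-.019*R[:,2],s['force'],s['moment'])"
```

```text
[ 0.45763348 -0.19302635  0.13566388] [ 0.27714486 -1.09275024 -0.24887396] [-0.43229072  0.01243646  0.07978201]
```

Emit:
tcp_steps:
  ticks:
    - [[0,0.0026,-0.0002,-8,0,0,0.15],[0,0.0052,-0.0007,-16,0,0,0.15],[0,0.0077,-0.0016,-24,0,0,0.15],[0,0.0101,-0.0029,-32,0,0,0.15],[0,0.0101,-0.0029,-32,0,0,0.15]]

```text
time_s: 32.1
position: [0.4577, -0.1913, 0.1163]
tcp_rot: [[0.999, -0.035, 0.003], [-0.036, -0.994, 0.104], [-0.0, -0.105, -0.995]]
force: [-1.3, -7.5, -8.1]
opening: 0.264
grasp_force: 30.0
```

```bash
python3 -c "
from h import *
s=bot.read_state();R=np.array(s['tcp_rot']);print(s['position']-.019*R[:,2],s['force'],s['moment'],np.degrees(np.arcsin(R[1,2])))"
```

```text
[ 0.45764407 -0.19324149  0.13521668] [-1.34154062 -7.52072545 -8.13637646] [-1.16221815  0.22039852 -0.08367907] 5.998011832093145
```

Emit:
tcp_steps:
  ticks:
    - [[0,0.0026,-0.0002,-8,0,0,0.15],[0,0.0052,-0.0007,-16,0,0,0.15],[0,0.0077,-0.0016,-24,0,0,0.15],[0,0.0101,-0.0029,-32,0,0,0.15],[0,0.0122,-0.0044,-40,0,0,0.15],[0,0.0122,-0.0044,-40,0,0,0.15]]

```text
time_s: 32.7
position: [0.4573, -0.204, 0.1198]
tcp_rot: [[0.999, -0.035, -0.024], [-0.042, -0.83, -0.555], [-0.001, 0.556, -0.831]]
force: [-5.9, -9.4, -9.0]
opening: 0.266
grasp_force: 30.0
```

```bash
python3 -c "
from h import *
s=bot.read_state();R=np.array(s['tcp_rot']);print(s['position']-.019*R[:,2],s['force'],s['moment'],np.degrees(np.arcsin(R[1,2])))"
```

```text
[ 0.45774739 -0.19341891  0.13559452] [-5.93138089 -9.41757986 -9.02580838] [ 0.32303509  0.6768022  -0.51084653] -33.7440106154788
```

The forces match the end of the last stroke, so it is tight and slipping. I release and retreat.

Emit:
tcp_steps:
  ticks:
    - [[0,0,0,0,0,0,0.4],[0,0,0,0,0,0,0.5],[0,0,0,0,0,0,0.5],[0,-0.0026,-0.0002,8,0,0,0.5],[0,-0.0052,-0.0007,16,0,0,0.5],[0,-0.0077,-0.0016,24,0,0,0.5],[0,-0.0101,-0.0029,32,0,0,0.5],[0,-0.0106,-0.0033,34,0,0,0.5],[0,-0.0106,-0.0033,34,0,0,0.5]]

```text
time_s: 33.6
position: [0.4588, -0.1961, 0.1176]
tcp_rot: [[0.999, -0.046, 0.003], [-0.046, -0.999, 0.009], [0.003, -0.01, -1.0]]
force: [-0.3, -0.5, -0.4]
opening: 0.499
grasp_force: 0.0
```

Emit:
tcp_steps:
  ticks:
    - [[0,0,-0.02,0,0,0,0.6],[0,0,-0.06,0,0,0,0.6],[0,0,-0.11,0,0,0,0.6],[0,0,-0.14,0,0,0,0.6],[0,-0.04,-0.14,0,0,0,0.6],[0,-0.09,-0.14,0,0,0,0.6],[0,-0.14,-0.14,0,0,0,0.6],[0,-0.19,-0.14,0,0,0,0.6],[0,-0.24,-0.14,0,0,0,0.6],[0,-0.29,-0.14,0,0,0,0.6],[0,-0.34,-0.14,0,0,0,0.6],[0,-0.39,-0.14,0,0,0,0.6],[0,-0.43,-0.14,0,0,0,0.6],[0,-0.45,-0.14,0,0,0,0.6],[0,-0.45,-0.14,0,0,0,0.6]]

```text
time_s: 35.1
position: [0.4758, 0.2578, 0.2604]
tcp_rot: [[0.999, -0.038, -0.001], [-0.038, -0.999, 0.01], [-0.002, -0.01, -1.0]]
force: [1.1, -1.2, -0.9]
opening: 0.597
grasp_force: 0.0
```

```bash
python3 - <<'E'
from h import *
c=grab("top","t7");g=c["color"].astype(float).mean(2);o=load("t6")["color"].astype(float).mean(2)
for n,q in(("t6",o),("t7",g)):
    print(n,"far",q[180:192,312:318].mean(1).astype(int),"near",q[234:248,313:318].mean(1).astype(int),q[234:248,321:325].mean(1).astype(int))
print("jar/bottle/carton diff vs t6",np.abs(g-o)[150:215,350:415].mean(),np.abs(g-o)[210:250,355:400].mean())
print(bot.read_state()["force"])
E
```

```text
t6 far [158 173 180 181 127 114 126 105 125 132 105  71] near [102  96  86  83  80  69  57  63  67  65  76  86  88  89] [119 117  80  60  60  57  53  66  72  58  51  51  64  87]
t7 far [157 171 180 181 134 115 127 104 126 130 106  69] near [103  97  87  83  79  67  56  63  67  64  77  87  88  89] [119 117  77  59  56  58  57  67  72  58  51  52  67  85]
jar/bottle/carton diff vs t6 2.378224852071006 2.5196296296296294
[-0.24431554 -0.57043764 -0.8307702 ]
```

The pins and plates did not move in the extra stroke, so the tie was already tight. The bystanders and the carton have not moved either.

```bash
python3 -c "
from rig import bot
print(bot.hand_in())"
```

```text
the job is handed in; nothing more can be done
None
```

I handed the job in at about 35 s: the carton is upright on the bare bench, the tie is in both forks and tight (pins about 156 mm apart by camera, unmoved by an extra turn), and the bottle and jar still stand; the result was not reported back.

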